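Prove the bench stop, then hold a test clip open over a board's contact

TASK

A board is about to be tested live, so first prove the bench's emergency stop: push the red mushroom fully in, then twist it clockwise as far as it goes so that it comes right back out. Then take the spring clip off its parking rail by squeezing its blue handles, and hold it gaping upright astride the top edge of the green board, centred on the gold contact, with the jaw tips well down past the edge on either side of the board and touching nothing. Finish while still holding it squeezed open there, do not let it go; leave the screwdriver, eraser, black cover and steel cup where they lie.

Things in the scene. Friction and masses are not known exactly. Their poses are not given: they have to be found in the camera images.
- stop_top (a point): centre of the flat top of the red mushroom button (emergency stop) on a yellow box 75 x 75 x 45 mm that is fixed to the bench. The mushroom is round, 40 mm in diameter and 15 mm thick, and points straight up; its top is 87 mm above the bench when out and 79 mm when pushed in. Below the red rim there is a thin black stem (20 mm diameter), so 21 mm of free height between rim and box when out, 13 mm when in; a black collar of 34 mm diameter stands 6 mm high on the box.
- stop_push (a joint): how far the mushroom has been pushed in, m: 0 out, 0.008 fully in. Takes about 10 N and stays in by itself. It keeps reading 0.008 after the reset, when the twist has lifted the head back out.
- stop_turn (a joint): turn of the mushroom, rad: 0 at the start, grows clockwise seen from above to a stop at 0.9. As it turns, an inner helix raises the head by 8 mm over the 0.9 rad, so after a full push and a full turn it is fully out again. Little torque is needed (under 0.1 N m); it stays where it is left. Grip the red rim across its 40 mm.
- stop_box: the yellow box of the stop; origin at the centre of its underside on the bench, z up
- clip: spring clip standing upright on the parking rail, jaws down. Origin on the pivot pin (14 mm diameter, 24 mm long along x); z up to the blue handles, y across: the two arms swing apart along y. Overall about 52 mm across the handles, 22 mm wide along x, from 46 mm below the origin (copper jaw tips) to 38 mm above it (handle ends). About 55 to 90 g. It carries its two arms.
- clip_grip (a point): midway between the rounded blue handle ends of the clip, 34 mm above the pivot: squeeze here, pads closing along the clip's y. The handle ends are bars of 8 mm diameter along x, 52 mm apart over their outsides when the jaws are shut, 27 mm when they are fully open. About 5 to 10 N on each handle opens the jaws fully, to a stop that takes any harder squeeze; the handle ends rise some 6 mm towards the top relative to the pivot while they close.
- clip_left (a joint): opening of each arm of the clip (both move alike), rad: 0 shut, about 0.03 on the rail, 0.36 fully open (31 mm clear between the jaw tips; at 0.22 about 20 mm). The spring shuts it.
- jaw_a (a point): lower end of the copper tip of the clip's +y jaw, 46 mm below the pivot when shut (43 mm when fully open)
- jaw_b (a point): lower end of the copper tip of the clip's -y jaw
- rail: parking rail: an upright aluminium strip 120 mm long (x) and 4 mm thick (y), top edge 75 mm above the bench, on a black foot 120 x 70 x 12 mm fixed to the bench. Origin under its centre. The clip sits astride its top edge.
- board: green circuit board standing on edge in a low grey vise fixed to the bench; origin on the bench under its centre. Board 130 mm long (x), 3 mm thick (y), top edge level, 105 mm above the bench; vise jaws 43 mm wide (y) reach up to 50 mm; vise foot 110 x 80 mm, with a screw handle that sticks out to y = -73 mm.
- contact: gold contact land, 14 mm wide, wrapped over the top edge of the board and 18 mm down both faces; origin at the top edge of the board at the middle of the land; x along the edge, y across the board, z up
- screwdriver: orange screwdriver 190 mm long lying on the bench, handle 26 mm thick; leave alone
- eraser: tan eraser 50 x 24 x 14 mm; leave alone
- cover: black open plastic cover 100 x 130 x 22 mm; leave alone
- cup: small round steel cup, 60 mm across, 35 mm high; leave alone
Things that resemble listed ones, but are neither listed nor needed, are in the scene too. Leave any brown look-alike of the clip alone.

How it is judged (in metres and radians):
On the way, in this order (a step that is already met when the one before it is completed fails the run):
1. the red mushroom is pushed fully in (value of joint stop_push above 0.0065 m), for 0.1 s.
2. the mushroom is twisted clockwise and has come back out (z of stop_top in the frame of stop_box above 0.0845 m and value of joint stop_turn above 0.72 rad), for 0.1 s.
At the end, for the whole second after the job is handed in: Stop pushed 6.5+ mm, then turned 0.72+ rad, top back above 84.5 mm. Fingers squeeze clip (>2 N) open 0.22+ rad, tilt <0.35; jaw tips either side of board, 5+ mm off its mid-plane, 8+ mm below its edge, within 12 mm of contact's middle; clip still, touching neither board nor rail (<0.2 N) (all of step 2 and value of joint clip_left above 0.22 rad and contact force between the fingers and clip above 2 N and ((y of jaw_a in the frame of contact above 0.005 m and y of jaw_b in the frame of contact below -0.005 m) or (y of jaw_b in the frame of contact above 0.005 m and y of jaw_a in the frame of contact below -0.005 m)) and x of jaw_a in the frame of contact between -0.012 and 0.012 m and x of jaw_b in the frame of contact between -0.012 and 0.012 m and z of each of jaw_a, jaw_b in the frame of contact below -0.008 m and angle between clip's own z axis and vertical below 0.35 rad and contact force between clip and board below 0.2 N and contact force between clip and rail below 0.2 N and linear speed of clip below 0.02 m/s); the arm keeps its last pose, push and grip.
It fails at once if the screwdriver is disturbed (moved over 30 mm) (distance of screwdriver from where it was at the start of the episode above 0.03 m).
It fails at once if the eraser is disturbed (moved over 30 mm) (distance of eraser from where it was at the start of the episode above 0.03 m).
It fails at once if the cover is disturbed (moved over 30 mm) (distance of cover from where it was at the start of the episode above 0.03 m).
It fails at once if the cup is disturbed (moved over 30 mm) (distance of cup from where it was at the start of the episode above 0.03 m).
It also fails if it takes over 51 s, if anything falls off the work surface, if the arm or the gripper's body presses on something with over 40 N, if the wrist force passes 120 N, or if a joint passes its speed limit or range.

ROBOT

A 6-joint arm with a two-finger parallel gripper is mounted at the origin on the work surface. World frame = base frame: x ahead of the robot, y to its left, z up, the work surface at z = 0. Lengths are in m, angles in degrees, forces in N, time in s.
With the tool pointing down it reaches from about 0.35 to 0.875 m from the base axis. Payload 4.2 kg.
Tool frame: the origin (TCP) lies midway between the tips of the shut fingers; the grasp point (between the pads) lies 19 mm behind it; z points along the fingers, y is the line along which they close (so a half turn about z gives the same grasp; the last joint's range is limited). The gripper opens to 87 mm and grips with 3 to 60 N. Pads are 19 mm wide; open, the fingers measure 117 mm over their backs; the gripper's body (75 mm by 190 mm) begins 51 mm behind the grasp point.
Start: joints at [87.754, 22.042, 0.453, 0, -68.411, -14.817], TCP at [0.183, 0.597, 0.223] pointing down, gripper open.
Joint ranges: [-179.83, 179.83], [-69.29, 118.12], [-61.27, 80.66], [-181.25, 117.63], [-171.15, -9.14], [-177.46, 177.46]. Speed limits (degrees/s): [159.86, 159.86, 180, 180, 180, 180].

INTERFACE

Orientations are given as a 3x3 rotation matrix whose columns are the frame's x, y, z axes.
In Python, from station import r, cams gives the robot as it stands.
- The arm moves only by the tool play_rows, never from a script. Its argument "commands" is text: rows parted by semicolons, each of 6 numbers parted by spaces: the shift along the world's x, y, z normalised to -1 to 1, where 1 is 30 mm, then the turn, a rotation vector about the world's x, y, z normalised to -1 to 1, where 1 is 0.15 rad. A call has 1 to 20 rows; each row shifts and turns the commanded pose from where the row before left it; what a row does not reach is not made up. A row lasts 1/10 s, in which the tool goes at most 50 mm and 8.59 degrees, less where a joint would pass 70% of its speed; a pose out of reach is approached as far as the arm can. A call with a number of a shift or a turn outside -1 to 1 is refused whole. A call with a gripper value outside its range is refused whole. "grip" is the finger opening in mm, from 0 to 87, set as the call begins (left out, the last holds). The fingers move at their own pace and stop on an object; the grip force is fixed at half the most. Time passes only in rows, so rows that do not move let the fingers close. It gives the time, the measured TCP pose, the force, the opening and the grip force at its end, in the units of the state.
- r.sense(): the state, without advancing time (a new reading comes with each control period).
- cams.capture(name): name is "side" or "top"; returns (picture, depth): 420x560x3 uint8, blue, green, red; 420x560 float32, m along the optical axis (not along the pixel's ray), 0 where there is no reading.
- cams.camera_info(name): a dict with "mtx" (3x3 intrinsics, pixels), "R" (3x3) and "t" (3): a world point X has camera coordinates R X + t. Camera axes: x right, y down, z forward; pixel columns grow to the right and rows downward; lengths in m; the calibration is good to about 2 mm. A picture is of the moment at which its call begins. camera_info takes no time and is no camera call.
- r.finish_job(): hands the job in; it is judged then, once.
The state is a dict: "time_s": time; "joints": joint angles; "joint_velocities": joint speeds; "effort": joint torques, N m; "tcp_pos": TCP position; "ee_rot": TCP orientation; "wrist_force": force on the tool from outside, world axes, zero at the start; "moment": the same for the moment, N m; "gripper_width": opening from 0.0 (shut) to 1.0 (fully open); "gripper_force": force on a finger pad.
Only numpy, scipy, OpenCV 4.12 (cv2) and the standard library are available. Lean on these libraries where they do the work, as an engineer would, in place of code of your own. Each camera call takes 0.05 s, during which the arm holds its last target. There are 200 camera calls.

## Working session

There is one attempt and no reset: what is moved stays moved. The work goes in short steps, Python scripts to look and compute and a tool call to move; the robot and the scene stay as the last step left them, time stands still between calls to the robot, and variables do not carry over. Pictures are saved under pics/ and viewed, at most 10 in all, crops included, and the job is handed in when it is done.

Besides the shell and the picture viewer there is one more tool, called after "Call:" as a command line: name --argument value ..., lists and objects as JSON in quotes. play_rows: Moves the arm, as the interface text tells. Scaled input: -1 to 1 covers 30 mm each way for a shift and 0.15 rad each way for a turn. Its arguments: {"type":"object","properties":{"commands":{"type":"string"},"grip":{"type":"number"}},"required":["commands"]}

```bash
mkdir -p pics; ls; python3 - <<'E'
from station import r,cams
import cv2,numpy as np
s=r.sense();print(s['time_s'],s['tcp_pos'],s['ee_rot'],s['gripper_width'])
for n in('side','top'):
    p,d=cams.capture(n);cv2.imwrite(f'pics/{n}0.png',p);np.save(f'pics/{n}0.npy',d)
    c=cams.camera_info(n);print(n,c['mtx'],c['R'],c['t'])
E
```

```text
pics
0.0 [0.18316483 0.59691426 0.22144703] [[ 9.55943318e-01 -2.93550787e-01 -5.55426610e-04]
 [-2.93551293e-01 -9.55940861e-01 -2.17000337e-03]
 [ 1.06051205e-04  2.23744642e-03 -9.99997491e-01]] 0.9983529788229661
side [[441.92035309   0.         284.31380047]
 [  0.         441.92035309 207.97491629]
 [  0.           0.           1.        ]] [[-0.99969255 -0.02358141 -0.00766307]
 [-0.00708038  0.56767618 -0.82322149]
 [ 0.02376287 -0.82291414 -0.56766861]] [0.52604024 0.0803846  1.29001398]
top [[388.20253482   0.         284.44303974]
 [  0.         388.20253482 208.21142878]
 [  0.           0.           1.        ]] [[-1.52782274e-02 -9.99880870e-01 -2.19581376e-03]
 [-9.95461909e-01  1.54169251e-02 -9.39037058e-02]
 [ 9.39263717e-02  7.51166785e-04 -9.95578863e-01]] [-0.01023117  0.5553038   1.06976957]
```

View pics/side0.png

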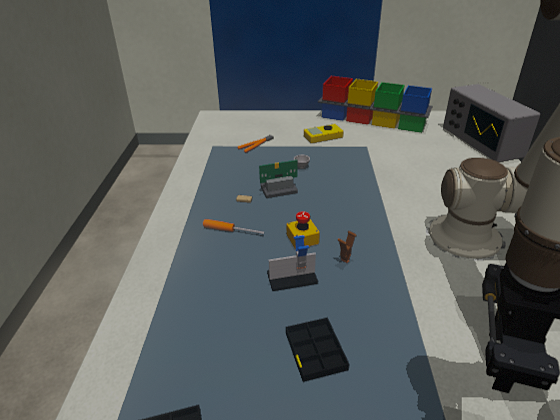

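View pics/top0.png

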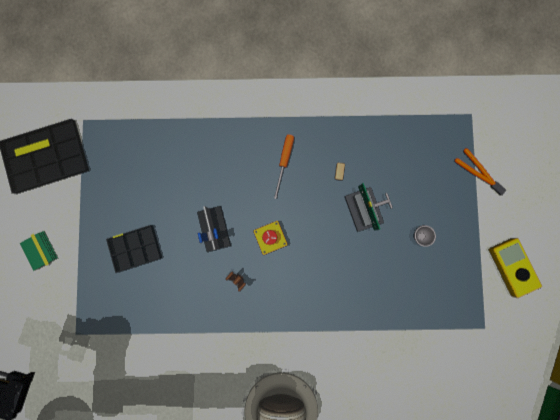

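The side view shows the board at about (278,170), the stop at (303,222) and the clip on its rail at (302,248). The top view shows the clip at (208,235), the stop at (271,237) and the board at (368,207). Next I'll view enlarged crops.

```bash
python3 - <<'E'
import cv2,numpy as np
t=cv2.imread('pics/top0.png');s=cv2.imread('pics/side0.png')
f=lambda im,x,y,w,h,k:cv2.resize(im[y:y+h,x:x+w],None,fx=k,fy=k,interpolation=cv2.INTER_CUBIC)
a=np.hstack([f(t,190,195,50,60,5),f(t,245,212,50,60,5),f(t,340,177,60,60,5)])
b=np.hstack([f(s,262,225,60,60,5),f(s,280,205,40,60,5),f(s,250,155,60,60,5)])
w=max(a.shape[1],b.shape[1])
a,b=[cv2.copyMakeBorder(i,0,0,0,w-i.shape[1],cv2.BORDER_CONSTANT) for i in(a,b)]
cv2.imwrite('pics/c1.png',np.vstack([a,b]));print(a.shape)
E
```

```text
(300, 800, 3)
```

View pics/c1.png

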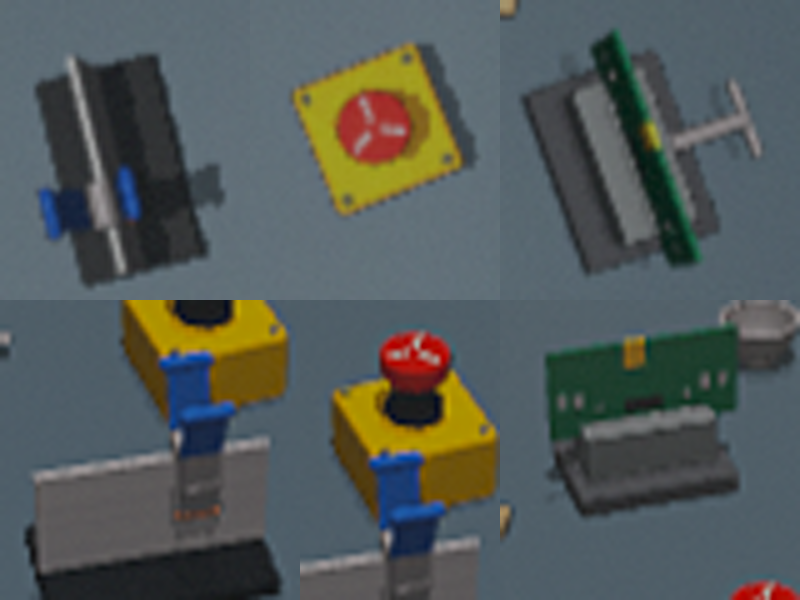

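```bash
cat > h.py <<'E'
import numpy as np,cv2
from station import r,cams
C={n:cams.camera_info(n) for n in('side','top')}
P={n:c['mtx']@np.c_[c['R'],c['t']] for n,c in C.items()}
def tri(t,s):
    X=cv2.triangulatePoints(P['top'],P['side'],np.float64(t),np.float64(s)).ravel();X=X[:3]/X[3]
    e=[np.round((lambda q:q[:2]/q[2])(P[n]@np.r_[X,1])-u,1) for n,u in(('top',t),('side',s))]
    return X.round(4),e
def onz(n,u,z):
    c=C[n];d=c['R'].T@np.linalg.solve(c['mtx'],np.r_[u,1.]);o=-c['R'].T@c['t'];return (o+d*(z-o[2])/d[2]).round(4)
E
python3 - <<'E'
from h import *
print('stop',tri((270,237.2),(303,214.6)),onz('top',(270,237.2),.087),onz('side',(303,214.6),.087))
print('contact',tri((370,203.8),(276.8,162.6)),onz('top',(370,203.8),.105),onz('side',(276.8,162.6),.105))
for t,s in(((200,237.4),(303.6,247.4)),((215.6,233.6),(299.4,236.6))):print('handle',tri(t,s),onz('top',t,.15))
for u in((204.4,207),(214.4,249.4)):print('rail top',onz('top',u,.075))
for u in((269,259.4),(315.6,253)):print('rail side',onz('side',u,.075))
for u in((259.4,166),(297.4,160)):print('board side',onz('side',u,.105))
for n,us in(('top',((270,237),(200,237),(215,233),(370,204))),('side',((303,215),(303,247),(299,236)))):
    d=np.load(f'pics/{n}0.npy')
    for u in us:
        z=d[u[1],u[0]];c=C[n];print(n,u,(c['R'].T@(z*np.linalg.solve(c['mtx'],[u[0],u[1],1])-c['t'])).round(4))
E
```

```text
stop (array([0.4728, 0.0207, 0.0853]), [array([-0.,  0.]), array([-0., -0.])]) [0.4729 0.0206 0.087 ] [0.4728 0.023  0.087 ]
contact (array([ 0.5557, -0.2431,  0.1053]), [array([0., 0.]), array([-0., -0.])]) [ 0.5558 -0.2432  0.105 ] [ 0.5557 -0.2436  0.105 ]
handle (array([0.4741, 0.1998, 0.1152]), [array([-0. ,  0.2]), array([-0.1, -0. ])]) [0.4738 0.1922 0.15  ]
handle (array([0.4838, 0.1594, 0.1165]), [array([ 0., -0.]), array([0., 0.])]) [0.4826 0.1534 0.15  ]
rail top [0.5571 0.1971 0.075 ]
rail top [0.4429 0.1699 0.075 ]
rail side [0.559 0.199 0.075]
rail side [0.4425 0.1729 0.075 ]
board side [ 0.611  -0.2204  0.105 ]
board side [ 0.4884 -0.262   0.105 ]
top (270, 237) [0.4735 0.0207 0.0833]
top (200, 237) [0.4754 0.1985 0.121 ]
top (215, 233) [0.4851 0.16   0.1216]
top (370, 204) [ 0.5553 -0.2433  0.1042]
side (303, 215) [0.473  0.0288 0.0897]
side (303, 247) [0.4754 0.2045 0.1204]
side (299, 236) [0.4849 0.1639 0.122 ]
```

Call:
play_rows --commands "0.48 -0.96 0 0 0 0.167;0.48 -0.96 0 0 0 0.167;0.48 -0.96 0 0 0 0.167;0.48 -0.96 0 0 0 0.167;0.48 -0.96 0 0 0 0.167;0.48 -0.96 0 0 0 0.167;0.48 -0.96 0 0 0 0.167;0.48 -0.96 0 0 0 0.167;0.48 -0.96 0 0 0 0.167;0.48 -0.96 0 0 0 0.167;0.48 -0.96 0 0 0 0.167;0.48 -0.96 0 0 0 0.167;0.48 -0.96 0 0 0 0.167;0.48 -0.96 0 0 0 0.167;0.48 -0.96 0 0 0 0.167;0.48 -0.96 -0.5 0 0 0.167;0.48 -0.96 -0.5 0 0 0.167;0.48 -0.96 -0.5 0 0 0.167;0.48 -0.96 -0.5 0 0 0.167;0.48 -0.96 -0.5 0 0 0.167" --grip 0

```text
time_s: 2.1
tcp_pos: [0.4715, 0.0201, 0.1468]
ee_rot: [[0.979, 0.203, -0.0], [0.203, -0.979, -0.0], [-0.0, -0.0, -1.0]]
wrist_force: [1.6, 0.3, 0.5]
gripper_width: 0.003
gripper_force: 0.0
```

Call:
play_rows --commands "0 0 -0.5 0 0 0;0 0 0 0 0 0;0 0 0 0 0 0"

```text
time_s: 2.4
tcp_pos: [0.4712, 0.0215, 0.1325]
ee_rot: [[0.979, 0.202, -0.001], [0.202, -0.979, -0.0], [-0.001, 0.0, -1.0]]
wrist_force: [0.9, -0.2, 0.2]
gripper_width: 0.006
gripper_force: 0.0
```

Call:
play_rows --commands "0.05 0 -0.7 0 0 0;0 0 -0.7 0 0 0;0 0 -0.15 0 0 0;0 0 -0.1 0 0 0;0 0 -0.1 0 0 0;0 0 -0.05 0 0 0;0 0 0 0 0 0"

```text
time_s: 3.1
tcp_pos: [0.4728, 0.0221, 0.0806]
ee_rot: [[0.979, 0.203, 0.0], [0.203, -0.979, -0.0], [0.0, 0.0, -1.0]]
wrist_force: [-4.2, 2.1, 6.2]
gripper_width: 0.008
gripper_force: 3.2
```

Call:
play_rows --commands "0 0 -0.08 0 0 0;0 0 -0.08 0 0 0;0 0 -0.06 0 0 0;0 0 0 0 0 0;0 0 0 0 0 0"

```text
time_s: 3.6
tcp_pos: [0.4736, 0.022, 0.0779]
ee_rot: [[0.979, 0.205, 0.003], [0.205, -0.979, -0.001], [0.002, 0.001, -1.0]]
wrist_force: [-12.3, 1.1, 33.7]
gripper_width: 0.003
gripper_force: 16.8
```

Call:
play_rows --commands "0 0 0.4 0 0 0;0 0 0.9 0 0 0;0 0 0 0 0 0;0 0 0 0 0 0;0 0 0 0 0 0;0 0 0 0 0 0;0 0 0 0 0 0;0 0 0 0 0 0" --grip 75

```text
time_s: 4.4
tcp_pos: [0.4726, 0.0214, 0.1104]
ee_rot: [[0.979, 0.202, -0.001], [0.202, -0.979, -0.0], [-0.001, 0.0, -1.0]]
wrist_force: [0.7, 0.1, -0.5]
gripper_width: 0.65
gripper_force: 0.0
```

Call:
play_rows --commands "0 0 -0.5 0 0 0;0 0 -0.5 0 0 0;0 0 -0.5 0 0 0;0 0 -0.32 0 0 0;0 0 0 0 0 0;0 0 0 0 0 0"

```text
time_s: 5.0
tcp_pos: [0.4731, 0.0215, 0.0565]
ee_rot: [[0.979, 0.202, 0.0], [0.202, -0.979, -0.0], [0.0, 0.0, -1.0]]
wrist_force: [0.8, -0.4, 0.1]
gripper_width: 0.857
gripper_force: 0.0
```

Call:
play_rows --commands "0 0 0 0 0 0;0 0 0 0 0 0;0 0 0 0 0 0;0 0 0 0 0 0;0 0 0 0 0 0;0 0 0 0 0 0;0 0 0 0 0 0;0 0 0 0 0 0" --grip 20

```text
time_s: 5.8
tcp_pos: [0.4729, 0.0223, 0.0567]
ee_rot: [[0.979, 0.202, 0.001], [0.202, -0.979, 0.001], [0.001, -0.001, -1.0]]
wrist_force: [-2.3, 4.0, 2.7]
gripper_width: 0.452
gripper_force: 30.0
```

Call:
play_rows --commands "0 0 0.027 0 0 -0.633;0 0 0.028 0 0 -0.633;0 0 0.028 0 0 -0.633;0 0 0.028 0 0 -0.633;0 0 0.028 0 0 -0.633;0 0 0.028 0 0 -0.633;0 0 0.028 0 0 -0.633;0 0 0.028 0 0 -0.633;0 0 0.028 0 0 -0.633;0 0 0.028 0 0 -0.633;0 0 0 0 0 0;0 0 0 0 0 0;0 0 0 0 0 0"

```text
time_s: 7.1
tcp_pos: [0.4729, 0.0225, 0.0649]
ee_rot: [[0.736, -0.677, 0.0], [-0.677, -0.736, 0.001], [-0.0, -0.001, -1.0]]
wrist_force: [-2.3, 6.3, 2.1]
gripper_width: 0.45
gripper_force: 30.0
```

Call:
play_rows --commands "0 0 0 0 0 0;0 0 0 0 0 0;0 0 0 0 0 0;0 0 0 0 0 0;0 0 0 0 0 0;0 0 0.6 0 0 0;0 0 1 0 0 0;0 0 1 0 0 0;0 0.6 0.9 0 0 1;0 0.8 0 0 0 1;0 0.8 0 0 0 1;0 0.8 0 0 0 0.8;0 0.8 0 0 0 0.8;0 0 0 0 0 0;0 0 0 0 0 0" --grip 87

```text
time_s: 8.6
tcp_pos: [0.4725, 0.1355, 0.1695]
ee_rot: [[0.998, -0.057, -0.001], [-0.057, -0.998, -0.0], [-0.001, 0.0, -1.0]]
wrist_force: [-0.3, 0.4, -0.1]
gripper_width: 0.996
gripper_force: 0.0
```

```bash
python3 - <<'E'
from h import *
s=r.sense();print(s['time_s'],s['tcp_pos'],s['ee_rot'].round(3),s['joints'])
L=[]
for n in('side','top'):
    p,d=cams.capture(n);cv2.imwrite(f'pics/{n}1.png',p);np.save(f'pics/{n}1.npy',d)
    (x,y)=(255,200) if n=='side' else (185,190)
    L.append(cv2.resize(p[y:y+90,x:x+95],None,fx=4.2,fy=4.2,interpolation=cv2.INTER_CUBIC))
cv2.imwrite('pics/c2.png',np.hstack(L)[:,:800])
d=np.load('pics/side1.npy');c=C['side']
for u in((303,213),(303,214),(303,215)):print((c['R'].T@(d[u[1],u[0]]*np.linalg.solve(c['mtx'],[u[0],u[1],1])-c['t'])).round(4))
E
```

```text
8.6 [0.47253252 0.13546775 0.16947661] [[ 0.998 -0.057 -0.001]
 [-0.057 -0.998 -0.   ]
 [-0.001  0.    -1.   ]] [ 3.49640729e+01  1.19017335e+01 -2.23503540e+01 -6.01987949e-03
 -5.57968135e+01  5.17748266e+01]
[0.4768 0.1928 0.2124]
[0.4768 0.1938 0.2102]
[0.4768 0.1954 0.2086]
```

View pics/c2.png

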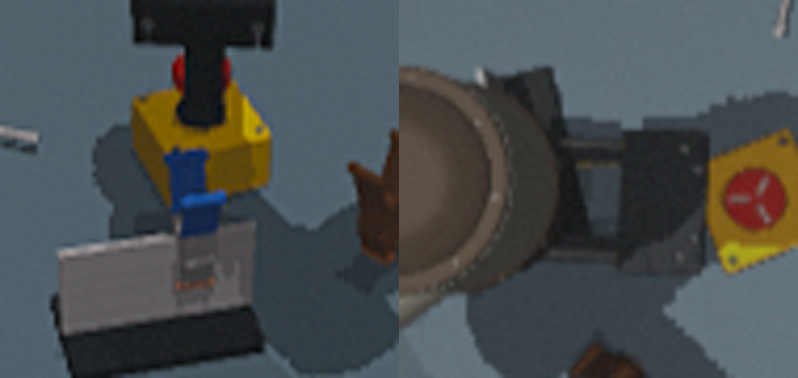

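```bash
python3 - <<'E'
from h import *
c=C['top']
for f in('top0','top1'):
    d=np.load(f'pics/{f}.npy');d=d[233:241,266:274];print(f,np.median(d),d.min())
E
```

```text
top0 1.0279844 1.0243165
top1 1.0283608 1.0233085
```

Call:
play_rows --commands "0.08 0.5 0 0 0 0.64;0.08 0.5 0 0 0 0.64;0.08 0.48 0 0 0 0.64;0 0 0 0 0 0;0 0 0 0 0 0"

```text
time_s: 9.2
tcp_pos: [0.4798, 0.179, 0.1695]
ee_rot: [[0.974, 0.227, -0.001], [0.227, -0.974, -0.0], [-0.001, 0.0, -1.0]]
wrist_force: [0.0, 0.4, 0.3]
gripper_width: 1.0
gripper_force: 0.0
```

Call:
play_rows --commands "0 0.02 -0.6 0 0 0;0 0 -0.6 0 0 0;0 0 -0.5 0 0 0;0 0 -0.4 0 0 0;0 0 -0.18 0 0 0;0 0 0 0 0 0;0 0 0 0 0 0"

```text
time_s: 9.9
tcp_pos: [0.4805, 0.1805, 0.1018]
ee_rot: [[0.973, 0.229, 0.001], [0.229, -0.973, 0.0], [0.001, -0.0, -1.0]]
wrist_force: [-0.6, 0.3, 0.4]
gripper_width: 1.001
gripper_force: 0.0
```

Call:
play_rows --commands "0 0 0 0 0 0;0 0 0 0 0 0;0 0 0 0 0 0;0 0 0 0 0 0;0 0 0 0 0 0;0 0 0 0 0 0;0 0 0 0 0 0;0 0 0 0 0 0;0 0 0 0 0 0;0 0 0 0 0 0;0 0 0 0 0 0;0 0 0 0 0 0" --grip 15

```text
time_s: 11.1
tcp_pos: [0.4825, 0.1816, 0.1049]
ee_rot: [[0.973, 0.232, 0.006], [0.232, -0.973, 0.002], [0.007, -0.001, -1.0]]
wrist_force: [-2.0, -1.0, 15.1]
gripper_width: 0.268
gripper_force: 30.0
```

Call:
play_rows --commands "0 0 0.1 0 0 0;0 0 0.1 0 0 0;0 0 0.2 0 0 0;0 0 0.4 0 0 0;0 0 0.6 0 0 0;0 0 0.8 0 0 0;0 0 0.8 0 0 0;0 0 0.6 0 0 0;0 0 0 0 0 0;0 0 0 0 0 0"

```text
time_s: 12.1
tcp_pos: [0.4797, 0.1804, 0.2092]
ee_rot: [[0.973, 0.229, -0.0], [0.229, -0.973, 0.0], [-0.0, -0.001, -1.0]]
wrist_force: [-0.4, -0.4, -0.4]
gripper_width: 0.266
gripper_force: 30.0
```

```bash
python3 - <<'E'
from h import *
p,d=cams.capture('side');cv2.imwrite('pics/side2.png',p);np.save('pics/side2.npy',d)
x,y=250,185
cv2.imwrite('pics/c3.png',cv2.resize(p[y:y+100,x:x+110],None,fx=6,fy=6,interpolation=cv2.INTER_CUBIC))
E
```

```text
(no output)
```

View pics/c3.png

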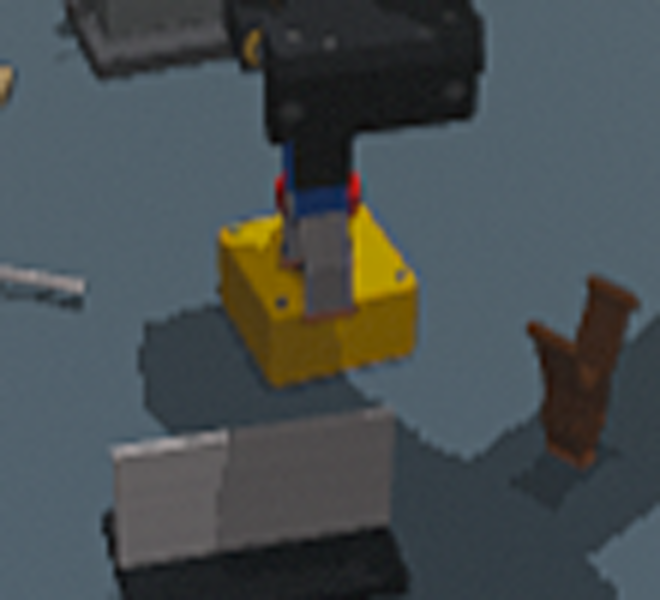

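The clip hangs upright and open in the fingers, with the front copper tip at about (305,237) and the rear tip at about (299,229). Next I'll find where the tips sit relative to the TCP.

```bash
python3 - <<'E'
from h import *
s=r.sense();T=s['tcp_pos'];Rm=s['ee_rot']
d=np.load('pics/side2.npy');c=C['side']
for u in((305,225),(305,230),(305,234),(305,236),(303,236),(307,236),(299,227),(299,228),(298,225)):
    X=c['R'].T@(d[u[1],u[0]]*np.linalg.solve(c['mtx'],[u[0],u[1],1])-c['t']);print(u,X.round(4),(Rm.T@(X-T)).round(4))
E
```

```text
(305, 225) [0.4716 0.194  0.1787] [-0.0043 -0.0153  0.0297]
(305, 230) [0.4714 0.1989 0.1676] [-0.0033 -0.0201  0.0408]
(305, 234) [0.4711 0.1942 0.152 ] [-0.0047 -0.0155  0.0564]
(305, 236) [0.4712 0.2023 0.1524] [-0.0027 -0.0235  0.0561]
(303, 236) [0.4758 0.196  0.1473] [ 0.0003 -0.0162  0.0611]
(307, 236) [0.4663 0.1984 0.1493] [-0.0084 -0.0208  0.0591]
(299, 227) [0.4852 0.1615 0.1481] [0.0016 0.0195 0.0603]
(299, 228) [0.4852 0.1639 0.1469] [0.0021 0.0171 0.0615]
(298, 225) [0.4878 0.1671 0.1584] [0.0053 0.0146 0.05  ]
```

Call:
play_rows --commands "0.1 -0.4 0 0 0 0.04;0.164 -0.88 0 0 0 0.04;0.164 -0.88 0 0 0 0.04;0.164 -0.88 0 0 0 0.04;0.164 -0.88 0 0 0 0.04;0.164 -0.88 0 0 0 0.04;0.164 -0.88 0 0 0 0.04;0.164 -0.88 0 0 0 0.04;0.164 -0.88 0 0 0 0.04;0.164 -0.88 0 0 0 0.04;0.164 -0.88 0 0 0 0.04;0.164 -0.88 0 0 0 0.04;0.164 -0.88 0 0 0 0.04;0.164 -0.88 0 0 0 0.04;0.164 -0.88 0 0 0 0.04;0.164 -0.88 0 0 0 0.03;0.1 -0.5 0 0 0 0;0 0 0 0 0 0;0 0 0 0 0 0"

```text
time_s: 14.05
tcp_pos: [0.5592, -0.2425, 0.2085]
ee_rot: [[0.947, 0.32, -0.002], [0.32, -0.947, 0.001], [-0.001, -0.001, -1.0]]
wrist_force: [-0.3, -0.4, -0.7]
gripper_width: 0.269
gripper_force: 30.0
```

```bash
python3 - <<'E'
from h import *
s=r.sense();print(s['tcp_pos'],s['gripper_width'])
L=[]
for n,x,y in(('side',245,110),('top',335,165)):
    p,d=cams.capture(n);np.save(f'pics/{n}3.npy',d);cv2.imwrite(f'pics/{n}3.png',p)
    L.append(cv2.resize(p[y:y+85,x:x+66],None,fx=6,fy=6,interpolation=cv2.INTER_CUBIC))
cv2.imwrite('pics/c4.png',np.hstack(L))
E
```

```text
[ 0.55923857 -0.24251018  0.20846727] 0.2693085984187696
```

View pics/c4.png

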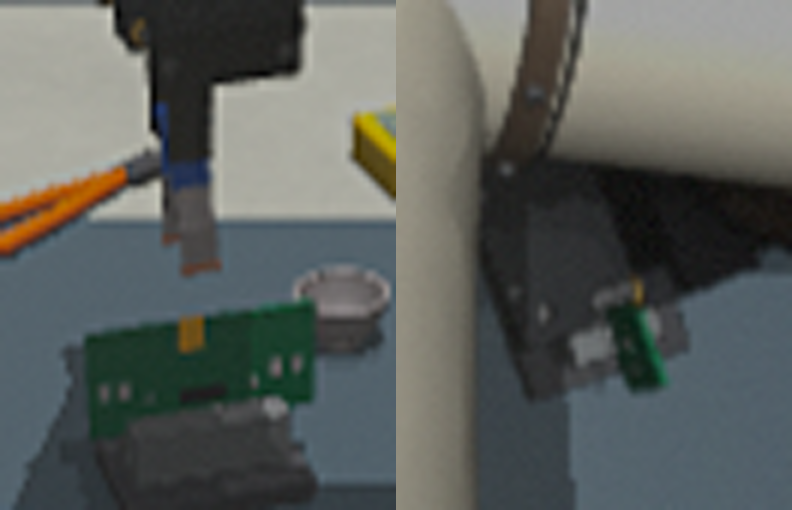

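```bash
python3 - <<'E'
from h import *
K=np.array([.5557,-.2433]);a=np.radians(18.7);B=np.array([[np.cos(a),np.sin(a)],[-np.sin(a),np.cos(a)]])
for u in((278.3,154.7),(275.2,150.2)):
  for z in(.147,.151):
    X=onz('side',u,z);print(u,z,X,'board frame xy',(B@(X[:2]-K)).round(4))
E
```

```text
(278.3, 154.7) 0.147 [ 0.5493 -0.2188  0.147 ] board frame xy [0.0018 0.0253]
(278.3, 154.7) 0.151 [ 0.549  -0.2112  0.151 ] board frame xy [0.0039 0.0326]
(275.2, 150.2) 0.147 [ 0.5604 -0.2497  0.147 ] board frame xy [ 0.0024 -0.0076]
(275.2, 150.2) 0.151 [ 0.56   -0.2419  0.151 ] board frame xy [ 0.0045 -0.0001]
```

Call:
play_rows --commands "-0.06 -0.02 -0.3 0 0 0;0 0 -0.35 0 0 0;0 0 -0.35 0 0 0;0 0 -0.35 0 0 0;0 0 -0.3 0 0 0;0 0 -0.2 0 0 0;0 0 -0.1 0 0 0;0 0 0 0 0 0;0 0 0 0 0 0;0 0 0 0 0 0"

```text
time_s: 15.15
tcp_pos: [0.5584, -0.2432, 0.1514]
ee_rot: [[0.947, 0.321, 0.001], [0.321, -0.947, -0.0], [0.001, 0.001, -1.0]]
wrist_force: [-0.6, -0.2, -0.7]
gripper_width: 0.267
gripper_force: 30.0
```

```bash
python3 - <<'E'
from h import *
s=r.sense();print(s['tcp_pos'],s['gripper_width'],s['gripper_force'])
L=[]
for n,x,y in(('side',245,110),('top',335,165)):
    p,d=cams.capture(n)
    L.append(cv2.resize(p[y:y+85,x:x+66],None,fx=6,fy=6,interpolation=cv2.INTER_CUBIC))
cv2.imwrite('pics/c5.png',np.hstack(L))
E
```

```text
[ 0.55842451 -0.24324808  0.15140717] 0.2665038046489017 29.999866783618927
```

View pics/c5.png

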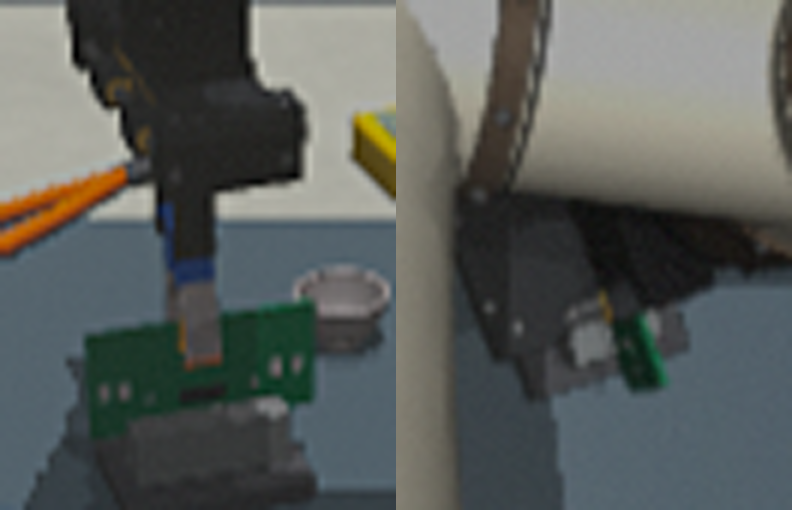

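```bash
python3 - <<'E'
from station import r
print(r.finish_job())
E
```

```text
the job is handed in; nothing more can be done
None
```

I pushed the emergency stop in and twisted it back out, then handed the job in at about 15 s with the clip held squeezed open astride the board on the gold contact. By my last picture the jaw tips are about 19 mm below the edge and clear of the board. The judge's verdict was not shown.

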